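# Put the hire cupcake stand together on its foot

## Task

Put the cupcake stand together where its square steel foot stands: the largest tier on the foot, then the middle tier, then the smallest, and the steel knob on top, each fully home on the stub of the part below and sitting level. Build it from the bottom up one part at a time, set each part down instead of dropping it, and do not shift or tip the ribbon spool, brass nozzle, jar and tin that stand about.

Things in the scene. Friction and masses are not known exactly. Their poses are not given: they have to be found in the camera images.
- foot: Foot of the cupcake stand, immovable: square dark steel slab 100x100 mm, 12 mm thick, with a boss rising to a short column 32 mm in diameter. Shoulder 32 mm above the underside; on it a stub 16 mm tall, 17 mm wide at its root, tapering to 9. The next part's socket goes over the stub and its underside rests on the shoulder. Origin: centre of underside, z up; yaw does not matter.
- large_tier: Largest tier, loose, lying flat, upright: round white plate 152 mm across, 7 mm thick (rim 12 mm), with a steel column 32 mm in diameter at its centre, bare for gripping 20-54 mm above the underside. Shoulder 56 mm up; on it a stub 16 mm tall, 17 mm wide tapering to 9. Socket in the underside, 21 mm wide, 18 deep. Origin: centre of underside, z up; yaw is free. About 220 g.
- middle_tier: Middle tier, loose, lying flat, upright: round white plate 126 mm across, 7 mm thick (rim 12 mm), with a steel column 32 mm in diameter at its centre, bare for gripping 20-54 mm above the underside. Shoulder 56 mm up; on it a stub 16 mm tall, 17 mm wide tapering to 9. Socket in the underside, 21 mm wide, 18 deep. Origin: centre of underside, z up; yaw is free. About 180 g.
- small_tier: Smallest tier, loose, lying flat, upright: round white plate 100 mm across, 7 mm thick (rim 12 mm), with a steel column 32 mm in diameter at its centre, bare for gripping 20-48 mm above the underside. Shoulder 50 mm up; on it a stub 16 mm tall, 17 mm wide tapering to 9. Socket in the underside, 21 mm wide, 18 deep. Origin: centre of underside, z up; yaw is free. About 130 g.
- finial: Steel knob that tops the stand, loose, upright: 62 mm tall, collar 34 mm across over the lowest 20 mm, above it a plain round grip 28 mm in diameter from 22 to 52 mm, rounded top. Socket in the underside 21 mm wide, 18 deep. Origin: centre of underside, z up; yaw is free. About 90 g.
- ribbon_spool: Bystander: upright spool of teal ribbon with black ends, 44 mm across, 90 mm tall, loose. Origin at the centre of the underside, z up.
- nozzle: Bystander: upright brass balloon nozzle with a black tip, 30 mm across, 80 mm tall, loose. Origin at the centre of the underside, z up.
- jar: Bystander: round jar with yellow contents and black screw lid, 63 mm across, 92 mm tall, loose, at the back. Origin at the centre of the underside, z up.
- tin: Bystander: flat round tin with purple lid, 62 mm across, 22 mm tall, loose, at the back. Origin at the centre of the underside, z up.
Things that resemble listed ones, but are neither listed nor needed, are in the scene too. Leave any blue look-alike of the large_tier alone.

How it is judged:
On the way, in this order (a step that is already met when the one before it is completed fails the run):
1. the largest tier sits level and fully home on the part below it, let go (horizontal distance between large_tier and foot below 0.006 m and z of large_tier in the frame of foot between 0.028 and 0.036 m and angle between large_tier's own z axis and vertical below 0.05 rad and contact force between the fingers and large_tier below 0.05 N and linear speed of large_tier below 0.03 m/s), for 0.2 s.
2. the middle tier sits level and fully home on the part below it, let go (horizontal distance between large_tier and foot below 0.006 m and z of large_tier in the frame of foot between 0.028 and 0.036 m and angle between each of large_tier, middle_tier's own z axis and vertical below 0.05 rad and horizontal distance between middle_tier and large_tier below 0.006 m and z of middle_tier in the frame of large_tier between 0.052 and 0.06 m and contact force between the fingers and middle_tier below 0.05 N and linear speed of middle_tier below 0.03 m/s), for 0.2 s.
3. the smallest tier sits level and fully home on the part below it, let go (horizontal distance between large_tier and foot below 0.006 m and z of large_tier in the frame of foot between 0.028 and 0.036 m and angle between each of large_tier, middle_tier, small_tier's own z axis and vertical below 0.05 rad and horizontal distance between middle_tier and large_tier below 0.006 m and z of middle_tier in the frame of large_tier between 0.052 and 0.06 m and horizontal distance between small_tier and middle_tier below 0.006 m and z of small_tier in the frame of middle_tier between 0.052 and 0.06 m and contact force between the fingers and small_tier below 0.05 N and linear speed of small_tier below 0.03 m/s), for 0.2 s.
4. the knob sits level and fully home on the part below it, let go (horizontal distance between large_tier and foot below 0.006 m and z of large_tier in the frame of foot between 0.028 and 0.036 m and angle between each of large_tier, middle_tier, small_tier, finial's own z axis and vertical below 0.05 rad and horizontal distance between middle_tier and large_tier below 0.006 m and z of middle_tier in the frame of large_tier between 0.052 and 0.06 m and horizontal distance between small_tier and middle_tier below 0.006 m and z of small_tier in the frame of middle_tier between 0.052 and 0.06 m and horizontal distance between finial and small_tier below 0.006 m and z of finial in the frame of small_tier between 0.046 and 0.054 m and contact force between the fingers and finial below 0.05 N and linear speed of finial below 0.03 m/s), for 0.2 s.
At the end, for the whole second after the job is handed in: From the bottom up: foot, largest tier, middle tier, smallest tier, knob. Each part's axis is within 6 mm of that of the part below, its underside within 4 mm of that part's shoulder height (32 mm for the foot, 56, 56 and 50 mm for the tiers), tilted less than 0.05 rad; all released and at rest (horizontal distance between large_tier and foot below 0.006 m and z of large_tier in the frame of foot between 0.028 and 0.036 m and angle between each of large_tier, middle_tier, small_tier, finial's own z axis and vertical below 0.05 rad and horizontal distance between middle_tier and large_tier below 0.006 m and z of middle_tier in the frame of large_tier between 0.052 and 0.06 m and horizontal distance between small_tier and middle_tier below 0.006 m and z of small_tier in the frame of middle_tier between 0.052 and 0.06 m and horizontal distance between finial and small_tier below 0.006 m and z of finial in the frame of small_tier between 0.046 and 0.054 m and linear speed of each of large_tier, middle_tier, small_tier, finial below 0.02 m/s); the robot touches nothing.
It fails at once if the ribbon spool, nozzle, jar or tin is shifted more than 30 mm or tipped (distance of any of ribbon_spool, nozzle, jar, tin from where it was at the start of the episode above 0.03 m or angle between any of ribbon_spool, nozzle, jar, tin's own z axis and vertical above 0.5 rad).
It fails at once if a part of the stand is dropped: out of the fingers and faster than 0.55 m/s (about 15 mm of free fall) ((contact force between the fingers and large_tier below 0.05 N and linear speed of large_tier above 0.55 m/s) or (contact force between the fingers and middle_tier below 0.05 N and linear speed of middle_tier above 0.55 m/s) or (contact force between the fingers and small_tier below 0.05 N and linear speed of small_tier above 0.55 m/s) or (contact force between the fingers and finial below 0.05 N and linear speed of finial above 0.55 m/s)).
It also fails if it takes over 109 s, if anything falls off the work surface, if the arm or the gripper's body presses on something with over 40 N, if the wrist force passes 120 N, or if a joint passes its speed limit or range.

## Robot

A 7-joint arm with a two-finger parallel gripper is mounted at the origin on a cart in front of the work surface, level with it; the furniture and walls round the work are solid. World frame = base frame: x ahead of the robot, y to its left, z up, the work surface at z = 0. Lengths are in m, angles in rad, forces in N, time in s.
With the tool pointing down it reaches from about 0.4 to 0.85 m from the base axis. Payload 4.5 kg.
Tool frame: the origin (TCP) lies between the finger pads; the fingertips stand 11 mm ahead of it and the grasp point (between the pads) lies 8 mm behind it (r.nose_length is the distance from the TCP to the fingertips, in m); z points along the fingers, y is the line along which they close (so a half turn about z gives the same grasp; the last joint's range is limited). The gripper opens to 88 mm and grips with 3 to 60 N. Pads are 18 mm wide; open, the fingers measure 123 mm over their backs; the gripper's body (75 mm by 187 mm) begins 45 mm behind the grasp point.
Start: joints at [-1.235, 0.689, -0.195, 1.565, 0.157, 0.902, -0.215], TCP at [0.186, 0.597, 0.25] pointing down, gripper open.
Joint ranges: [-3.01, 3.01], [-0.46, 2.08], [-1.47, 1.51], [0.13, 2.56], [-1, 4.14], [0.04, 2.09], [-2.66, 2.66]. Speed limits (rad/s): [2.57, 2.57, 3.14, 3.14, 3.14, 3.14, 3.14].

## Interface

Orientations are given as a unit quaternion [x, y, z, w].
In Python, from plant import get_state, snapshot, camera_model, r gives the robot as it stands.
- The arm moves only by the shell command python3 -m inch 'ROWS' [FORCE]. ROWS is text: rows parted by semicolons, each of 7 numbers parted by spaces: the opening, from -1 (shut) to 1 (fully open), then the shift along the tool's x, y, z in m, then the turn, a rotation vector about the tool's x, y, z in rad. A call has 1 to 20 rows; each row shifts and turns the commanded pose from where the row before left it, along the tool's axes as they then stand; what a row does not reach is not made up. A row lasts 1/12 s, in which the tool goes at most 41.7 mm and 7.16 degrees, less where a joint would pass 70% of its speed; a pose out of reach is approached as far as the arm can. A call is refused whole if a number of a shift passes 0.0417 or a number of a turn 0.125, either way. A call with a gripper value outside its range is refused whole. The fingers move at their own pace and stop on an object; FORCE is the grip in N (left out, the last holds). Time passes only in rows, so rows that do not move let the fingers close. It gives the time, the measured TCP pose, the force, the opening and the grip force at its end, in the units of the state.
- get_state(): the state, without advancing time (a new reading comes with each control period).
- snapshot(name): name is "scene" or "top" or "wrist"; returns (picture, depth): 420x560x3 uint8, red, green, blue; 420x560 float32, m along the optical axis (not along the pixel's ray), 0 where there is no reading.
- camera_model(name): a dict with "intrinsics" (3x3 intrinsics, pixels), "view" (4x4, takes a point from world to camera coordinates). Camera axes: x right, y down, z forward; pixel columns grow to the right and rows downward; lengths in m; the calibration is good to about 2 mm. A picture is of the moment at which its call begins: read the wrist's pose just before it. camera_model takes no time and is no camera call; for the wrist camera it gives the pose at the moment of the call.
- r.finish_job(): hands the job in; it is judged then, once.
The state is a dict: "clock": time; "q": joint angles; "qd": joint speeds; "joint_torque": joint torques, N m; "tool_pos": TCP position; "eef_rot": TCP orientation; "contact_force": force on the tool from outside, world axes, zero at the start; "moment": the same for the moment, N m; "opening": opening from 0.0 (shut) to 1.0 (fully open); "finger_force": force on a finger pad.
Only numpy, scipy, OpenCV 4.12 (cv2) and the standard library are available. Lean on these libraries where they do the work, as an engineer would, in place of code of your own. Each camera call takes 0.05 s, during which the arm holds its last target. There are 200 camera calls.

## Working session

There is one attempt and no reset: what is moved stays moved. The work goes in short steps, Python scripts to look and compute and a shell command to move; the robot and the scene stay as the last step left them, time stands still between calls to the robot, and variables do not carry over. Pictures are saved under pics/ and viewed, at most 14 in all, crops included, and the job is handed in when it is done.

```bash
ls; mkdir -p pics
python3 - <<'E'
from plant import *
import cv2,numpy as np
s=get_state();print({k:np.round(v,3) for k,v in s.items()})
for n in("scene","top"):
    p,d=snapshot(n);np.savez(f"pics/{n}0.npz",p=p,d=d);cv2.imwrite(f"pics/{n}0.png",p[...,::-1])
    m=camera_model(n);print(n,np.round(m["intrinsics"],1).tolist(),np.round(m["view"],3).tolist())
E
```

```text
pics
{'clock': np.float64(0.0), 'q': array([-1.235,  0.69 , -0.195,  1.566,  0.157,  0.903, -0.215]), 'qd': array([-0.   , -0.   , -0.   , -0.   , -0.001, -0.001, -0.001]), 'joint_torque': array([ 1.0000e-03, -5.2757e+01, -1.2670e+00, -1.5343e+01, -5.3000e-02,
        7.0000e-03,  0.0000e+00]), 'tool_pos': array([0.186, 0.596, 0.249]), 'eef_rot': array([ 0.15 ,  0.989, -0.001, -0.   ]), 'contact_force': array([0.177, 0.754, 0.149]), 'moment': array([-0.054, -0.011,  0.033]), 'finger_force': np.float64(0.0), 'opening': np.float64(0.998)}
scene [[414.5, 0.0, 288.0], [0.0, 414.5, 206.2], [0.0, 0.0, 1.0]] [[-0.648, -0.761, 0.016, 0.26], [-0.382, 0.307, -0.872, 0.237], [0.658, -0.572, -0.49, 1.118], [0.0, 0.0, 0.0, 1.0]]
top [[465.2, 0.0, 274.3], [0.0, 465.2, 213.8], [0.0, 0.0, 1.0]] [[-0.028, -1.0, -0.01, -0.063], [-0.988, 0.029, -0.151, 0.502], [0.151, 0.006, -0.989, 1.372], [0.0, 0.0, 0.0, 1.0]]
```

View pics/scene0.png

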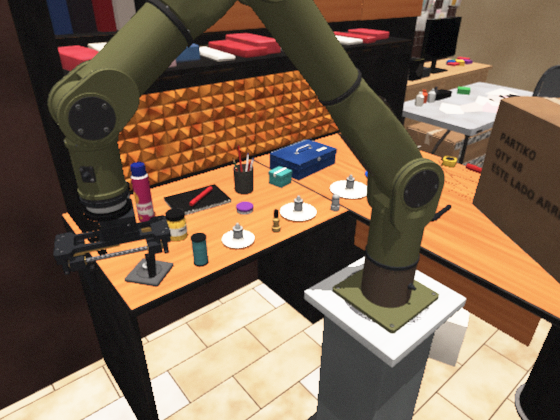

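View pics/top0.png

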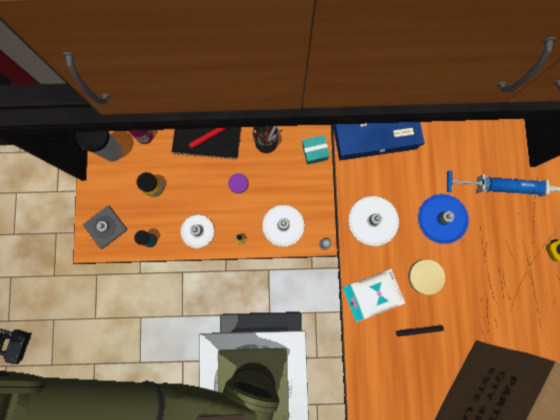

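The scene view shows the arm over the left end of a bench, with the foot at (150,270). In the top view:

| Thing | Pixel |
|---|---|
| foot | (104,227) |
| white plates, small / middle / large | (197,231) / (283,225) / (374,220) |
| blue look-alike plate | (443,218) |
| finial | (325,243) |
| spool | (146,239) |
| nozzle | (241,239) |
| jar | (150,184) |
| tin | (238,183) |

Candidates for the large tier are the white plate at (374,220), which is the largest white one, the blue plate at (443,218), which I leave alone, and the cream disc at (427,277), which has no column. I choose (374,220).

```bash
cat > h.py <<'E'
from plant import *
import cv2,numpy as np
from scipy.spatial.transform import Rotation as R
def ray(m,uv,z):
    K,V=m["intrinsics"],m["view"]; c=-V[:3,:3].T@V[:3,3]
    d=V[:3,:3].T@np.linalg.solve(K,[uv[0],uv[1],1]); return c+d*(z-c[2])/d[2]
def cloud(m,d):
    K,V=m["intrinsics"],m["view"]; v,u=np.indices(d.shape)
    P=np.stack([(u-K[0,2])/K[0,0]*d,(v-K[1,2])/K[1,1]*d,d],-1)
    W=(P-V[:3,3])@V[:3,:3]; W[d<=0]=np.nan; return W
def blob(mask,near):
    c,_=cv2.findContours(mask.astype(np.uint8),cv2.RETR_EXTERNAL,cv2.CHAIN_APPROX_NONE)
    c=[k for k in c if cv2.contourArea(k)>15]
    return min(c,key=lambda k:abs(cv2.pointPolygonTest(k,near,True)) if cv2.pointPolygonTest(k,near,False)<0 else 0)
E
python3 - <<'E'
from h import *
z=np.load("pics/top0.npz");p,d=z["p"],z["d"];m=camera_model("top");W=cloud(m,d)
hsv=cv2.cvtColor(p,cv2.COLOR_RGB2HSV)
white=(hsv[...,1]<60)&(hsv[...,2]>150)
for n,uv in dict(small=(197,231),middle=(283,225),large=(374,220)).items():
    k=blob(cv2.morphologyEx(white.astype(np.uint8),cv2.MORPH_CLOSE,np.ones((9,9))),uv)
    e=cv2.fitEllipse(cv2.convexHull(k)); c=ray(m,e[0],.012)
    print(n,np.round(e[0],1),np.round(e[1],1),c.round(4),"diam",e[1][1]*m["view"].dot([*c,1])[2]/465.2)
blk={"foot":(104,227),"spool":(146,239),"nozzle":(241,239),"jar":(150,184),"tin":(238,183),"finial":(325,243),"teal":(316,149),"blue":(443,218),"bag":(374,295)}
for n,(u,v) in blk.items():
    w=W[v-22:v+23,u-22:u+23].reshape(-1,3);w=w[np.isfinite(w[:,2])]
    zt=np.percentile(w[:,2],99.5); 
    q=w[(w[:,2]>max(.006,0))]
    t=w[w[:,2]>zt-.012]
    print(n,"ztop",zt.round(3),"top mean",t.mean(0).round(4),"above bbox",np.percentile(q,2,0).round(3),np.percentile(q,98,0).round(3))
print("table z",np.nanmedian(W[200:250,75:330,2]))
dark=(hsv[...,2]<110)&(hsv[...,1]<80)
k=blob(dark,(90,230));rr=cv2.minAreaRect(k);print(rr,ray(m,rr[0],.012).round(4))
c=cv2.resize(p[175:275,75:470],None,fx=2,fy=2);cv2.imwrite("pics/c1.png",c[...,::-1])
# cabinet
for v in (60,100,118):print(v,W[v,[150,300,450]].round(3).tolist())
E
```

```text
small [197.2 230.8] [32.6 33.6] [0.458  0.1609 0.012 ] diam 0.10335068157116307
middle [283.  225.1] [41.  41.5] [ 0.4681 -0.1032  0.012 ] diam 0.1276136312371778
large [373.3 220.6] [49.  50.6] [ 0.4742 -0.3809  0.012 ] diam 0.1554698567709998
foot ztop 0.044 top mean [0.4796 0.4449 0.0384] above bbox [0.425 0.392 0.007] [0.537 0.504 0.039]
spool ztop 0.093 top mean [0.4357 0.3094 0.089 ] above bbox [0.407 0.273 0.006] [0.479 0.385 0.094]
nozzle ztop 0.078 top mean [0.4311 0.0275 0.0775] above bbox [ 0.396 -0.042  0.006] [0.485 0.081 0.082]
jar ztop 0.096 top mean [0.6006 0.2976 0.0904] above bbox [0.571 0.268 0.007] [0.649 0.326 0.096]
tin ztop 0.026 top mean [0.6044 0.0326 0.021 ] above bbox [0.568 0.001 0.007] [0.635 0.062 0.027]
finial ztop 0.061 top mean [ 0.4071 -0.2278  0.0571] above bbox [ 0.391 -0.244  0.006] [ 0.474 -0.164  0.063]
teal ztop 0.069 top mean [ 0.7078 -0.226   0.061 ] above bbox [ 0.662 -0.279  0.008] [ 0.758 -0.174  0.068]
blue ztop 0.066 top mean [ 0.4772 -0.5944  0.0607] above bbox [ 0.41  -0.662  0.006] [ 0.544 -0.53   0.065]
bag ztop 0.027 top mean [ 0.2526 -0.3751  0.0189] above bbox [ 0.194 -0.434  0.007] [ 0.308 -0.309  0.025]
table z 0.0006534429591158976
((104.55667877197266, 226.9806365966797), (30.037017822265625, 32.27180099487305), 52.69605255126953) [0.4782 0.447  0.012 ]
60 [[0.612, 0.091, 0.804], [0.612, -0.126, 0.79], [0.613, -0.351, 0.775]]
100 [[0.611, 0.13, 0.663], [0.612, -0.132, 0.64], [0.612, -0.408, 0.619]]
118 [[0.637, 0.172, 0.51], [0.63, -0.139, 0.501], [0.632, -0.464, 0.469]]
```

View pics/c1.png

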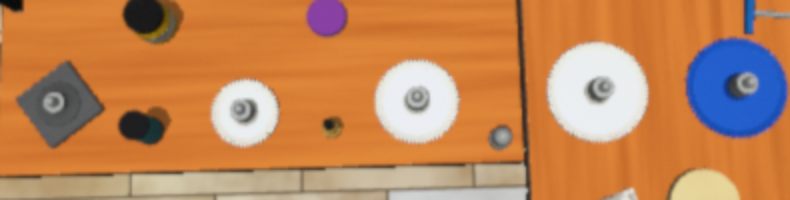

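The crop shows the white plates at growing sizes, about 103, 128 and 155 mm across. The largest white one, crop (600,90), is the large_tier, and the blue plate at (738,88) is left alone. First I turn the tool so that tool x = world y and tool y = world x, and move it inward.

```bash
python3 -m inch '1 0 0 0 0 0 0.1154;1 0 0 0 0 0 0.1154;1 0 0 0 0 0 0.1154;1 0 0 0 0 0 0.1154;1 0 0 0 0 0 0.1154;1 0 0 0 0 0 0.1154;1 0 0 0 0 0 0.1154;1 0 0 0 0 0 0.1154;1 0 0 0 0 0 0.1154;1 0 0 0 0 0 0.1154;1 0 0 0 0 0 0.1154;1 -0.016 0.032 0 0 0 0;1 -0.016 0.032 0 0 0 0;1 -0.016 0.032 0 0 0 0;1 -0.016 0.032 0 0 0 0;1 -0.016 0.032 0 0 0 0;1 -0.016 0.032 0 0 0 0;1 -0.016 0.032 0 0 0 0;1 -0.016 0.032 0 0 0 0;1 -0.016 0.032 0 0 0 0'; python3 -c "
from h import *
print(get_state()['q'].round(2))
m=camera_model('wrist');V=m['view'];print(m['intrinsics'].round(1).tolist(),(-V[:3,:3].T@V[:3,3]).round(3),V.round(2).tolist())"
```

```text
clock: 1.77
tool_pos: [0.4748, 0.4515, 0.2493]
eef_rot: [0.707, 0.707, -0.001, -0.0]
contact_force: [-0.4, 0.6, 0.4]
opening: 1.002
finger_force: 0.0
[-0.9   0.73  0.14  1.48 -0.11  0.94 -0.73]
[[358.9, 0.0, 280.4], [0.0, 358.9, 208.8], [0.0, 0.0, 1.0]] [0.475 0.522 0.384] [[1.0, -0.0, -0.0, -0.47], [-0.0, -0.96, 0.28, 0.4], [-0.0, -0.28, -0.96, 0.51], [0.0, 0.0, 0.0, 1.0]]
```

Run:
```python
from h import *
m=camera_model("wrist");p,d=snapshot("wrist");np.savez("pics/w1.npz",p=p,d=d);cv2.imwrite("pics/w1.png",p[...,::-1])
W=cloud(m,d);hsv=cv2.cvtColor(p,cv2.COLOR_RGB2HSV)
g=(np.hypot(W[...,0]-.479,W[...,1]-.446)<.09)
for lo,hi in((.008,.02),(.028,.036),(.036,.06)):
    q=W[g&(W[...,2]>lo)&(W[...,2]<hi)];print(lo,len(q),np.median(q,0).round(4),((np.percentile(q,1,0)+np.percentile(q,99,0))/2).round(4),(np.ptp(q,0)).round(3))
dark=((hsv[...,1]<90)&(hsv[...,2]<190)&g).astype(np.uint8)
k=blob(dark,(280,150));rr=cv2.minAreaRect(k);print(rr,ray(m,rr[0],.012).round(4))
```

```text
0.008 7524 [0.4807 0.4537 0.0119] [0.4805 0.45   0.0141] [0.135 0.135 0.012]
0.028 593 [0.4802 0.4515 0.0315] [0.4808 0.4494 0.0309] [0.032 0.032 0.008]
0.036 222 [0.4801 0.4506 0.0439] [0.4806 0.4495 0.0429] [0.017 0.016 0.012]
((286.6412048339844, 175.8907012939453), (93.76453399658203, 94.8103256225586), 52.25319290161133) [0.4812 0.4508 0.012 ]
```

View pics/w1.png

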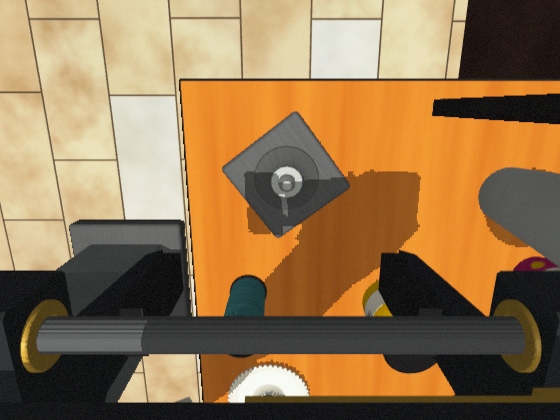

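The wrist view shows the foot with its stub at (286,183), clear of the fingers, which gives foot ≈ (0.4806, 0.4496). Next I go over the large tier.

```bash
python3 -m inch '1 -0.0415 0 0 0 0 0;1 -0.0415 0 0 0 0 0;1 -0.0415 0 0 0 0 0;1 -0.0415 0 0 0 0 0;1 -0.0415 0 0 0 0 0;1 -0.0415 0 0 0 0 0;1 -0.0415 0 0 0 0 0;1 -0.0415 0 0 0 0 0;1 -0.0415 0 0 0 0 0;1 -0.0415 0 0 0 0 0;1 -0.0415 0 0 0 0 0;1 -0.0415 0 0 0 0 0;1 -0.0415 0 0 0 0 0;1 -0.0415 0 0 0 0 0;1 -0.0415 0 0 0 0 0;1 -0.0415 0 0 0 0 0;1 -0.0415 0 0 0 0 0;1 -0.0415 0 0 0 0 0;1 -0.0415 0 0 0 0 0;1 -0.0415 0 0 0 0 0'
python3 -m inch '1 0 0 0 0 0 0;1 0 0 0 0 0 0'
cat > meas.py <<'E'
# measure the tall centre of the part near xy: bands (absolute z) -> centre
from h import *
import sys
x,y=map(float,sys.argv[1:3]);bands=[tuple(map(float,b.split(':'))) for b in sys.argv[3:]]
s=get_state();m=camera_model("wrist");p,d=snapshot("wrist");W=cloud(m,d)
g=np.hypot(W[...,0]-x,W[...,1]-y)<.035
print("tcp",s["tool_pos"].round(4),R.from_quat(s["eef_rot"]).as_matrix().round(3)[:,:2].T.tolist(), s["contact_force"].round(1))
for lo,hi in bands:
    q=W[g&(W[...,2]>lo)&(W[...,2]<hi)]
    if len(q)>5: print(lo,hi,len(q),"mid",((np.percentile(q,1,0)+np.percentile(q,99,0))/2).round(4),"ext",np.ptp(q,0).round(3),"zmed",np.median(q[:,2]).round(4),"zmax",np.percentile(q[:,2],99).round(4))
n=sys.argv[0].replace("meas.py",f"pics/m{s['clock']:.2f}.png");cv2.imwrite(n,p[...,::-1]);print(n)
E
python3 meas.py .474 -.381 .052:.060 .060:.08
```

```text
clock: 3.48
tool_pos: [0.4728, -0.379, 0.2494]
eef_rot: [0.707, 0.707, 0.0, -0.0]
contact_force: [2.1, 0.6, 0.9]
opening: 1.001
finger_force: 0.0
clock: 3.65
tool_pos: [0.4719, -0.3801, 0.249]
eef_rot: [0.709, 0.705, -0.001, -0.0]
contact_force: [0.5, 0.7, 0.3]
opening: 0.999
finger_force: 0.0
tcp [ 0.4719 -0.3801  0.249 ] [[0.006, 1.0, -0.001], [1.0, -0.006, -0.001]] [0.5 0.7 0.3]
0.052 0.06 627 mid [ 0.476  -0.3828  0.0559] ext [0.032 0.031 0.008] zmed 0.0537 zmax 0.0596
0.06 0.08 234 mid [ 0.4763 -0.3826  0.0655] ext [0.016 0.016 0.011] zmed 0.0666 zmax 0.0709
pics/m3.65.png
```

```bash
python3 -m inch '1 -0.0027 0.0043 0 0 0 0.006;1 0 0 0.035 0 0 0;1 0 0 0.035 0 0 0;1 0 0 0.035 0 0 0;1 0 0 0.035 0 0 0;1 0 0 0.035 0 0 0;1 0 0 0.02 0 0 0;1 0 0 0.02 0 0 0;1 0 0 0 0 0 0;1 0 0 0 0 0 0'; python3 meas.py .4762 -.3828 .052:.060 .060:.08
```

```text
clock: 4.53
tool_pos: [0.4782, -0.378, 0.0342]
eef_rot: [0.709, 0.706, 0.0, -0.001]
contact_force: [0.5, -0.1, 0.8]
opening: 0.999
finger_force: 0.0
tcp [ 0.4782 -0.378   0.0342] [[0.004, 1.0, 0.002], [1.0, -0.004, -0.001]] [ 0.5 -0.1  0.8]
0.052 0.06 2295 mid [ 0.4763 -0.3743  0.0559] ext [0.031 0.015 0.008] zmed 0.0538 zmax 0.0596
0.06 0.08 245 mid [ 0.4763 -0.381   0.0654] ext [0.011 0.013 0.011] zmed 0.0619 zmax 0.0709
pics/m4.53.png
```

```bash
python3 -m inch '1 -0.0045 -0.002 0 0 0 0.004;1 0 0 0 0 0 0' | head -3; python3 -m inch '1 0 0 0 0 0 0;1 0 0 0 0 0 0' | head -3
```

```text
clock: 4.75
tool_pos: [0.4761, -0.3861, 0.0364]
eef_rot: [0.711, 0.703, -0.0, 0.002]
clock: 4.92
tool_pos: [0.476, -0.385, 0.0356]
eef_rot: [0.711, 0.703, 0.0, 0.001]
```

```bash
python3 -m inch '1 0.002 0 0 0 0 0;1 0 0 0 0 0 0' | head -3; python3 -m inch '-0.2 0 0 0 0 0 0;-1 0 0 0 0 0 0;-1 0 0 0 0 0 0;-1 0 0 0 0 0 0;-1 0 0 0 0 0 0;-1 0 0 0 0 0 0;-1 0 0 0 0 0 0;-1 0 0 0 0 0 0' 30;python3 meas.py .4762 -.3828 .052:.060 .060:.08
```

```text
clock: 5.08
tool_pos: [0.4759, -0.382, 0.035]
eef_rot: [0.711, 0.704, 0.0, -0.0]
clock: 5.75
tool_pos: [0.4757, -0.3825, 0.0347]
eef_rot: [0.711, 0.703, 0.0, -0.0]
contact_force: [-1.0, 0.2, -0.8]
opening: 0.422
finger_force: 0.0
tcp [ 0.4757 -0.3825  0.0347] [[0.01, 1.0, 0.0], [1.0, -0.01, -0.0]] [-1.   0.2 -0.8]
0.052 0.06 3823 mid [ 0.4764 -0.3767  0.056 ] ext [0.067 0.021 0.008] zmed 0.0539 zmax 0.0598
0.06 0.08 3339 mid [ 0.4762 -0.3825  0.0698] ext [0.067 0.023 0.02 ] zmed 0.0669 zmax 0.0794
pics/m5.75.png
```

```bash
python3 -m inch '-1 0 0 0 0 0 0;-1 0 0 0 0 0 0;-1 0 0 0 0 0 0;-1 0 0 0 0 0 0' 30; python3 -m inch '-1 0 0 -0.01 0 0 0;-1 0 0 -0.02 0 0 0;-1 0 0 -0.03 0 0 0;-1 0 0 -0.04 0 0 0;-1 0 0 -0.04 0 0 0;-1 0 0 -0.04 0 0 0;-1 0 0 -0.03 0 0 0;-1 0 0 -0.01 0 0 0;-1 0 0 0 0 0 0;-1 0 0 0 0 0 0'; python3 meas.py .4762 -.3828 .26:.29
```

```text
clock: 6.13
tool_pos: [0.4758, -0.3825, 0.0347]
eef_rot: [0.711, 0.703, 0.0, 0.0]
contact_force: [-0.8, -0.2, -0.4]
opening: 0.352
finger_force: 30.0
clock: 6.97
tool_pos: [0.475, -0.382, 0.254]
eef_rot: [0.711, 0.703, -0.0, -0.001]
contact_force: [0.3, -0.3, -2.7]
opening: 0.354
finger_force: 30.0
tcp [ 0.475 -0.382  0.254] [[0.01, 1.0, 0.001], [1.0, -0.01, -0.001]] [ 0.3 -0.3 -2.7]
0.26 0.29 8827 mid [ 0.4751 -0.3787  0.2748] ext [0.064 0.028 0.03 ] zmed 0.2733 zmax 0.289
pics/m6.97.png
```

```bash
python3 -m inch '-1 0.01 0 0 0 0 0;-1 0.025 0 0 0 0 0;-1 0.04 0 0 0 0 0;-1 0.04 0 0 0 0 0;-1 0.04 0 0 0 0 0;-1 0.04 0 0 0 0 0;-1 0.04 0 0 0 0 0;-1 0.04 0 0 0 0 0;-1 0.04 0 0 0 0 0;-1 0.04 0 0 0 0 0;-1 0.04 0 0 0 0 0;-1 0.04 0 0 0 0 0;-1 0.04 0 0 0 0 0;-1 0.04 0 0 0 0 0;-1 0.04 0 0 0 0 0;-1 0.04 0 0 0 0 0;-1 0.04 0 0 0 0 0;-1 0.04 0 0 0 0 0;-1 0.04 0 0 0 0 0;-1 0.04 0 0 0 0 0';python3 -m inch '-1 0.04 0 0 0 0 0;-1 0.025 0 0 0 0 0;-1 0.012 0 0 0 0 0;-1 0 0 0 0 0 0;-1 0 0 0 0 0 0;-1 0 0 0 0 0 0'
```

```text
clock: 8.68
tool_pos: [0.4813, 0.3742, 0.2525]
eef_rot: [0.71, 0.704, -0.002, -0.0]
contact_force: [0.6, -0.3, -1.6]
opening: 0.352
finger_force: 30.0
clock: 9.18
tool_pos: [0.4841, 0.4471, 0.2534]
eef_rot: [0.711, 0.703, -0.002, 0.001]
contact_force: [-0.0, -0.5, -2.5]
opening: 0.355
finger_force: 30.0
```

```bash
python3 -m inch '-1 0.0025 -0.0035 0.02 0 0 0;-1 0 0 0.033 0 0 0;-1 0 0 0.033 0 0 0;-1 0 0 0.033 0 0 0;-1 0 0 0.02 0 0 0;-1 0 0 0.014 0 0 0;-1 0 0 0 0 0 0;-1 0 0 0 0 0 0;-1 0 0 0 0 0 0'
```

```text
clock: 9.93
tool_pos: [0.4822, 0.4522, 0.1035]
eef_rot: [0.711, 0.703, 0.002, 0.0]
contact_force: [-0.2, -0.9, -2.0]
opening: 0.356
finger_force: 30.0
```

```bash
python3 -m inch '-1 -0.0026 -0.0016 0.01 0 0 0;-1 0 0 0.005 0 0 0;-1 0 0 0 0 0 0;-1 0 0 0 0 0 0';  python3 meas.py .4806 .4496 .06:.13
```

```text
clock: 10.27
tool_pos: [0.479, 0.4492, 0.0866]
eef_rot: [0.711, 0.703, -0.0, -0.0]
contact_force: [-0.3, -0.1, -1.3]
opening: 0.355
finger_force: 30.0
tcp [0.479  0.4492 0.0866] [[0.01, 1.0, -0.0], [1.0, -0.01, -0.0]] [-0.3 -0.1 -1.3]
0.06 0.13 12865 mid [0.4791 0.4526 0.094 ] ext [0.064 0.03  0.07 ] zmed 0.1049 zmax 0.1271
pics/m10.27.png
```

```bash
python3 -m inch '-1 0 0.001 0.004 0 0 0;-1 0 0 0.004 0 0 0;-1 0 0 0.004 0 0 0;-1 0 0 0 0 0 0' ;python3 -m inch '-1 0 0 0.003 0 0 0;-1 0 0 0.003 0 0 0;-1 0 0 0.001 0 0 0;-1 0 0 0 0 0 0'
```

```text
clock: 10.65
tool_pos: [0.4797, 0.449, 0.0736]
eef_rot: [0.711, 0.703, -0.001, -0.0]
contact_force: [0.8, 0.7, -1.9]
opening: 0.356
finger_force: 30.0
clock: 10.98
tool_pos: [0.4804, 0.4496, 0.0687]
eef_rot: [0.711, 0.703, 0.0, -0.0]
contact_force: [-1.9, -1.0, 4.9]
opening: 0.354
finger_force: 30.0
```

```bash
python3 -m inch '-1 0 0 0.001 0 0 0;-1 0 0 0.001 0 0 0;-1 0 0 0 0 0 0'
```

```text
clock: 11.23
tool_pos: [0.4804, 0.4496, 0.0685]
eef_rot: [0.711, 0.703, 0.0, -0.0]
contact_force: [-4.2, -3.4, 16.6]
opening: 0.356
finger_force: 30.0
```

```bash
python3 -m inch '-1 0 0 -0.001 0 0 0;-0.1 0 0 -0.0005 0 0 0;0.1 0 0 0 0 0 0;0.4 0 0 0 0 0 0;0.4 0 0 0 0 0 0;0.4 0 0 0 0 0 0;0.4 0 0 0 0 0 0;0.4 0 0 0 0 0 0'; python3 -m inch '0.4 0 0 -0.02 0 0 0;0.4 0 0 -0.04 0 0 0;0.4 0 0 -0.04 0 0 0;0.4 0 0 -0.04 0 0 0;0.4 0 0 -0.04 0 0 0;1 0 0 -0.03 0 0 0;1 0 0 -0.02 0 0 0;1 0 0 0 0 0 0;1 0 0 0 0 0 0'; python3 meas.py .4806 .4496 .03:.045 .084:.092 .092:.11
```

```text
clock: 11.9
tool_pos: [0.4802, 0.4494, 0.067]
eef_rot: [0.711, 0.703, -0.0, -0.0]
contact_force: [-0.9, 0.6, -0.7]
opening: 0.697
finger_force: 0.0
clock: 12.65
tool_pos: [0.4805, 0.4496, 0.2983]
eef_rot: [0.711, 0.703, 0.001, -0.0]
contact_force: [-1.0, -0.3, -0.1]
opening: 0.978
finger_force: 0.0
tcp [0.4805 0.4496 0.2983] [[0.01, 1.0, 0.002], [1.0, -0.01, 0.002]] [-1.  -0.3 -0.1]
0.03 0.045 2043 mid [0.4806 0.4494 0.0399] ext [0.069 0.069 0.009] zmed 0.0383 zmax 0.0436
0.084 0.092 619 mid [0.4805 0.4492 0.0872] ext [0.032 0.032 0.008] zmed 0.0875 zmax 0.0902
0.092 0.11 234 mid [0.4805 0.4492 0.0987] ext [0.015 0.016 0.014] zmed 0.0999 zmax 0.1049
pics/m12.65.png
```

Large tier is seated: the shoulder is at z≈0.088 and centred to within 0.5 mm. Middle tier next.

```bash
python3 -m inch '1 -0.02 0 0 0 0 0;1 -0.037 -0.001 0 0 0 0;1 -0.04 -0.001 0 0 0 0;1 -0.04 -0.001 0 0 0 0;1 -0.04 -0.001 0 0 0 0;1 -0.04 -0.001 0 0 0 0;1 -0.04 -0.001 0 0 0 0;1 -0.04 -0.001 0 0 0 0;1 -0.04 0 0 0 0 0;1 -0.04 0 0 0 0 0;1 -0.04 0 0 0 0 0;1 -0.04 0 0.01 0 0 0;1 -0.04 0 0.01 0 0 0;1 -0.04 0 0.01 0 0 0;1 -0.016 0 0.01 0 0 0;1 0 0 0.01 0 0 0;1 0 0 0 0 0 0;1 0 0 0 0 0 0'; python3 meas.py .468 -.103 .052:.060 .060:.08
```

```text
clock: 14.2
tool_pos: [0.4663, -0.103, 0.2458]
eef_rot: [0.711, 0.703, -0.001, -0.002]
contact_force: [0.6, 0.4, 0.2]
opening: 1.001
finger_force: 0.0
tcp [ 0.4663 -0.103   0.2458] [[0.01, 1.0, 0.001], [1.0, -0.01, -0.004]] [0.6 0.4 0.2]
0.052 0.06 693 mid [ 0.4694 -0.1037  0.0552] ext [0.033 0.033 0.008] zmed 0.0555 zmax 0.0583
0.06 0.08 267 mid [ 0.4693 -0.1037  0.0665] ext [0.016 0.016 0.013] zmed 0.0679 zmax 0.0726
pics/m14.20.png
```

```bash
python3 -m inch '1 -0.0007 0.003 0.02 0 0 0;1 0 0 0.035 0 0 0;1 0 0 0.035 0 0 0;1 0 0 0.035 0 0 0;1 0 0 0.035 0 0 0;1 0 0 0.03 0 0 0;1 0 0 0.02 0 0 0;1 0 0 0 0 0 0;1 0 0 0 0 0 0;1 0 0 0 0 0 0'
```

```text
clock: 15.08
tool_pos: [0.4713, -0.1038, 0.0383]
eef_rot: [0.71, 0.704, 0.001, 0.001]
contact_force: [0.4, 0.0, -0.1]
opening: 1.002
finger_force: 0.0
```

```bash
python3 -m inch '1 0 -0.002 0.003 0 0 0;0 0 0 0 0 0 0;-1 0 0 0 0 0 0;-1 0 0 0 0 0 0;-1 0 0 0 0 0 0;-1 0 0 0 0 0 0;-1 0 0 0 0 0 0;-1 0 0 0 0 0 0;-1 0 0 0 0 0 0;-1 0 0 0 0 0 0;-1 0 0 0 0 0 0;-1 0 0 0 0 0 0;-1 0 0 0 0 0 0' 30; python3 -m inch '-1 0 0 -0.01 0 0 0;-1 0 0 -0.02 0 0 0;-1 0 0 -0.03 0 0 0;-1 0 0 -0.04 0 0 0;-1 0 0 -0.04 0 0 0;-1 0 0 -0.04 0 0 0;-1 0 0 -0.04 0 0 0;-1 0 0 -0.02 0 0 0;-1 0 0 -0.01 0 0 0;-1 0 0 0 0 0 0;-1 0 0 0 0 0 0'
```

```text
clock: 16.17
tool_pos: [0.4686, -0.1042, 0.0341]
eef_rot: [0.711, 0.703, 0.0, 0.0]
contact_force: [1.1, -0.2, -0.7]
opening: 0.356
finger_force: 30.0
clock: 17.08
tool_pos: [0.4678, -0.1041, 0.2845]
eef_rot: [0.711, 0.703, 0.0, -0.0]
contact_force: [0.5, -0.6, -2.0]
opening: 0.352
finger_force: 30.0
```

```bash
python3 -m inch '-1 0.015 0 0 0 0 0;-1 0.03 0.001 0 0 0 0;-1 0.04 0.001 0 0 0 0;-1 0.04 0.001 0 0 0 0;-1 0.04 0.001 0 0 0 0;-1 0.04 0.001 0 0 0 0;-1 0.04 0.001 0 0 0 0;-1 0.04 0.001 0 0 0 0;-1 0.04 0 0 0 0 0;-1 0.04 0 0 0 0 0;-1 0.04 0 0 0 0 0;-1 0.04 0 0 0 0 0;-1 0.04 0 0 0 0 0;-1 0.035 0 0 0 0 0;-1 0.02 0 0 0 0 0;-1 0.013 0 0 0 0 0;-1 0 0 0 0 0 0;-1 0 0 0 0 0 0;-1 0 0 0 0 0 0'
```

```text
clock: 18.67
tool_pos: [0.4813, 0.4463, 0.283]
eef_rot: [0.711, 0.703, -0.002, 0.001]
contact_force: [-0.3, -1.0, -1.4]
opening: 0.355
finger_force: 30.0
```

```bash
python3 -m inch '-1 0.0025 -0.0008 0.02 0 0 0;-1 0 0 0.033 0 0 0;-1 0 0 0.033 0 0 0;-1 0 0 0.025 0 0 0;-1 0 0 0.015 0 0 0;-1 0 0 0 0 0 0;-1 0 0 0 0 0 0;-1 0 0 0 0 0 0'
```

```text
clock: 19.33
tool_pos: [0.4817, 0.4508, 0.1597]
eef_rot: [0.711, 0.703, 0.001, 0.0]
contact_force: [0.1, 0.6, -1.6]
opening: 0.353
finger_force: 30.0
```

```bash
python3 -m inch '-1 -0.0019 -0.0011 0.008 0 0 0;-1 0 0 0.008 0 0 0;-1 0 0 0 0 0 0;-1 0 0 0 0 0 0'
```

```text
clock: 19.67
tool_pos: [0.479, 0.449, 0.1419]
eef_rot: [0.711, 0.703, -0.0, -0.0]
contact_force: [0.0, -0.4, -2.0]
opening: 0.355
finger_force: 30.0
```

```bash
python3 -m inch '-1 0 0.001 0.004 0 0 0;-1 0 0 0.004 0 0 0;-1 0 0 0.004 0 0 0;-1 0 0 0.003 0 0 0;-1 0 0 0 0 0 0' ;python3 -m inch '-1 0 0 0.002 0 0 0;-1 0 0 0.002 0 0 0;-1 0 0 0 0 0 0'
```

```text
clock: 20.08
tool_pos: [0.4798, 0.4489, 0.1263]
eef_rot: [0.711, 0.703, -0.001, -0.0]
contact_force: [1.2, -0.3, -1.6]
opening: 0.354
finger_force: 30.0
clock: 20.33
tool_pos: [0.4802, 0.4492, 0.1229]
eef_rot: [0.711, 0.703, -0.0, -0.0]
contact_force: [0.2, 0.7, -2.6]
opening: 0.354
finger_force: 30.0
```

```bash
python3 -m inch '-1 0 0 0.001 0 0 0;-1 0 0 0 0 0 0;-1 0 0 0 0 0 0' ;python3 -m inch '-1 0 0 0.001 0 0 0;-1 0 0 0 0 0 0'
```

```text
clock: 20.58
tool_pos: [0.4804, 0.4493, 0.1223]
eef_rot: [0.711, 0.703, 0.0, -0.0]
contact_force: [0.3, -0.4, -2.1]
opening: 0.354
finger_force: 30.0
clock: 20.75
tool_pos: [0.4805, 0.4495, 0.1222]
eef_rot: [0.711, 0.703, 0.0, -0.0]
contact_force: [-1.8, -1.2, 4.5]
opening: 0.353
finger_force: 30.0
```

```bash
python3 -m inch '-0.1 0 0 0 0 0 0;0.1 0 0 0 0 0 0;0.4 0 0 0 0 0 0;0.4 0 0 0 0 0 0;0.4 0 0 0 0 0 0;0.4 0 0 0 0 0 0;0.4 0 0 0 0 0 0'; python3 -m inch '0.4 0 0 -0.02 0 0 0;0.4 0 0 -0.04 0 0 0;0.4 0 0 -0.04 0 0 0;0.4 0 0 -0.04 0 0 0;0.4 0 0 -0.04 0 0 0;1 0 0 -0.03 0 0 0;1 0 0 -0.02 0 0 0;1 0 0 0 0 0 0;1 0 0 0 0 0 0'; python3 meas.py .4806 .4496 .09:.101 .14:.148 .148:.17
```

```text
clock: 21.33
tool_pos: [0.4803, 0.4493, 0.1211]
eef_rot: [0.711, 0.703, -0.0, -0.0]
contact_force: [-0.3, -0.4, 0.6]
opening: 0.698
finger_force: 0.0
clock: 22.08
tool_pos: [0.4806, 0.4495, 0.3523]
eef_rot: [0.711, 0.703, 0.001, -0.0]
contact_force: [0.1, -0.8, -0.2]
opening: 0.982
finger_force: 0.0
tcp [0.4806 0.4495 0.3523] [[0.01, 1.0, 0.002], [1.0, -0.01, 0.002]] [ 0.1 -0.8 -0.2]
0.09 0.101 2062 mid [0.4806 0.4496 0.0959] ext [0.069 0.069 0.009] zmed 0.0943 zmax 0.0995
0.14 0.148 626 mid [0.4806 0.45   0.143 ] ext [0.032 0.032 0.008] zmed 0.1436 zmax 0.1457
0.148 0.17 236 mid [0.4806 0.4504 0.1546] ext [0.015 0.015 0.013] zmed 0.1561 zmax 0.1604
pics/m22.08.png
```

Middle tier is seated, with its shoulder at z≈0.144. Small tier next.

```bash
python3 -m inch '1 -0.02 0 0 0 0 0;1 -0.035 -0.002 0 0 0 0;1 -0.04 -0.002 0 0 0 0;1 -0.04 -0.002 0 0 0 0;1 -0.04 -0.002 0.01 0 0 0;1 -0.04 -0.002 0.02 0 0 0;1 -0.04 -0.002 0.03 0 0 0;1 -0.025 -0.002 0.03 0 0 0;1 -0.01 -0.002 0.01 0 0 0;1 0 -0.002 0 0 0 0;1 0 0 0 0 0 0;1 0 0 0 0 0 0;1 0 0 0 0 0 0'; python3 meas.py .459 .160 .046:.054 .054:.08
```

```text
clock: 23.22
tool_pos: [0.4605, 0.1708, 0.2582]
eef_rot: [0.71, 0.704, 0.001, 0.0]
contact_force: [0.2, -0.4, -0.4]
opening: 1.003
finger_force: 0.0
tcp [0.4605 0.1708 0.2582] [[0.008, 1.0, 0.002], [1.0, -0.008, 0.002]] [ 0.2 -0.4 -0.4]
0.046 0.054 612 mid [0.459  0.1619 0.0491] ext [0.032 0.033 0.008] zmed 0.0495 zmax 0.052
0.054 0.08 231 mid [0.4594 0.1618 0.061 ] ext [0.015 0.016 0.014] zmed 0.0618 zmax 0.0672
pics/m23.22.png
```

```bash
python3 -m inch '1 -0.009 -0.0013 0.02 0 0 0;1 0 0 0.035 0 0 0;1 0 0 0.035 0 0 0;1 0 0 0.035 0 0 0;1 0 0 0.035 0 0 0;1 0 0 0.03 0 0 0;1 0 0 0.02 0 0 0;1 0 0 0.013 0 0 0;1 0 0 0 0 0 0;1 0 0 0 0 0 0;1 0 0 0 0 0 0'
```

```text
clock: 24.18
tool_pos: [0.4593, 0.1608, 0.0355]
eef_rot: [0.711, 0.704, 0.001, 0.0]
contact_force: [-0.3, -0.8, -0.1]
opening: 0.999
finger_force: 0.0
```

```bash
python3 -m inch '1 0.001 0 0.003 0 0 0;0 0 0 0 0 0 0;-1 0 0 0 0 0 0;-1 0 0 0 0 0 0;-1 0 0 0 0 0 0;-1 0 0 0 0 0 0;-1 0 0 0 0 0 0;-1 0 0 0 0 0 0;-1 0 0 0 0 0 0;-1 0 0 0 0 0 0;-1 0 0 0 0 0 0;-1 0 0 0 0 0 0;-1 0 0 0 0 0 0' 30; python3 -m inch '-1 0 0 -0.01 0 0 0;-1 0 0 -0.02 0 0 0;-1 0 0 -0.03 0 0 0;-1 0 0 -0.04 0 0 0;-1 0 0 -0.04 0 0 0;-1 0 0 -0.04 0 0 0;-1 0 0 -0.04 0 0 0;-1 0 0 -0.04 0 0 0;-1 0 0 -0.02 0 0 0;-1 0 0 -0.01 0 0 0;-1 0 0 0 0 0 0;-1 0 0 0 0 0 0'
```

```text
clock: 25.27
tool_pos: [0.4586, 0.1609, 0.0316]
eef_rot: [0.711, 0.703, 0.0, 0.0]
contact_force: [0.4, -0.9, -0.2]
opening: 0.357
finger_force: 30.0
clock: 26.27
tool_pos: [0.4578, 0.1608, 0.3219]
eef_rot: [0.711, 0.703, 0.0, -0.0]
contact_force: [-0.6, 0.0, -2.3]
opening: 0.352
finger_force: 30.0
```

```bash
python3 -m inch '-1 0.015 0.002 0 0 0 0;-1 0.03 0.002 0 0 0 0;-1 0.04 0.002 0 0 0 0;-1 0.04 0.002 0 0 0 0;-1 0.04 0.002 0 0 0 0;-1 0.04 0.002 0 0 0 0;-1 0.035 0.002 0 0 0 0;-1 0.025 0.002 0 0 0 0;-1 0.015 0.002 0 0 0 0;-1 0.009 0.002 0 0 0 0;-1 0 0 0 0 0 0;-1 0 0 0 0 0 0;-1 0 0 0 0 0 0'
```

```text
clock: 27.35
tool_pos: [0.4813, 0.448, 0.3205]
eef_rot: [0.711, 0.703, -0.001, 0.0]
contact_force: [0.1, 0.4, -1.3]
opening: 0.351
finger_force: 30.0
```

```bash
python3 -m inch '-1 0.001 -0.0008 0.02 0 0 0;-1 0 0 0.03 0 0 0;-1 0 0 0.03 0 0 0;-1 0 0 0.02 0 0 0;-1 0 0 0.012 0 0 0;-1 0 0 0 0 0 0;-1 0 0 0 0 0 0;-1 0 0 0 0 0 0'
```

```text
clock: 28.02
tool_pos: [0.4818, 0.451, 0.2114]
eef_rot: [0.711, 0.703, 0.002, 0.0]
contact_force: [1.3, 0.9, -1.4]
opening: 0.355
finger_force: 30.0
```

```bash
python3 -m inch '-1 -0.002 -0.0011 0.008 0 0 0;-1 0 0 0.008 0 0 0;-1 0 0 0 0 0 0;-1 0 0 0 0 0 0'
```

```text
clock: 28.35
tool_pos: [0.4792, 0.4485, 0.1932]
eef_rot: [0.711, 0.703, -0.001, -0.0]
contact_force: [-0.7, 0.2, -0.6]
opening: 0.356
finger_force: 30.0
```

```bash
python3 -m inch '-1 0 0.001 0.004 0 0 0;-1 0 0 0.004 0 0 0;-1 0 0 0.004 0 0 0;-1 0 0 0.002 0 0 0;-1 0 0 0 0 0 0' ;python3 -m inch '-1 0 0 0.002 0 0 0;-1 0 0 0.001 0 0 0;-1 0 0 0 0 0 0;-1 0 0 0 0 0 0'
```

```text
clock: 28.77
tool_pos: [0.4802, 0.4485, 0.1789]
eef_rot: [0.711, 0.703, -0.001, -0.0]
contact_force: [-0.0, 0.1, -2.0]
opening: 0.353
finger_force: 30.0
clock: 29.1
tool_pos: [0.4806, 0.4488, 0.1767]
eef_rot: [0.711, 0.703, 0.0, -0.0]
contact_force: [-0.1, -0.0, -1.6]
opening: 0.351
finger_force: 30.0
```

```bash
python3 -m inch '-1 0 0 0.001 0 0 0;-1 0 0 0 0 0 0' ;python3 -m inch '-1 0 0 0.001 0 0 0;-1 0 0 0 0 0 0'
```

```text
clock: 29.27
tool_pos: [0.4807, 0.4488, 0.1757]
eef_rot: [0.711, 0.703, 0.0, -0.0]
contact_force: [-0.2, -0.3, -1.8]
opening: 0.353
finger_force: 30.0
clock: 29.43
tool_pos: [0.4809, 0.4491, 0.1756]
eef_rot: [0.711, 0.703, 0.001, -0.0]
contact_force: [-1.5, -1.7, 4.2]
opening: 0.357
finger_force: 30.0
```

```bash
python3 -m inch '-0.1 0 0 0 0 0 0;0.1 0 0 0 0 0 0;0.4 0 0 0 0 0 0;0.4 0 0 0 0 0 0;0.4 0 0 0 0 0 0;0.4 0 0 0 0 0 0;0.4 0 0 0 0 0 0'; python3 -m inch '0.4 0 0 -0.02 0 0 0;0.4 0 0 -0.04 0 0 0;0.4 0 0 -0.04 0 0 0;0.4 0 0 -0.04 0 0 0;0.4 0 0 -0.04 0 0 0;1 0 0 -0.02 0 0 0;1 0 0 0 0 0 0;1 0 0 0 0 0 0'; python3 meas.py .4806 .4496 .145:.157 .19:.198 .198:.22
```

```text
clock: 30.02
tool_pos: [0.4806, 0.4487, 0.1746]
eef_rot: [0.711, 0.703, -0.0, -0.0]
contact_force: [0.2, 0.3, -0.8]
opening: 0.703
finger_force: 0.0
clock: 30.68
tool_pos: [0.4809, 0.4489, 0.3759]
eef_rot: [0.711, 0.703, 0.001, -0.0]
contact_force: [-0.1, -0.1, -0.1]
opening: 0.899
finger_force: 0.0
tcp [0.4809 0.4489 0.3759] [[0.01, 1.0, 0.002], [1.0, -0.01, 0.002]] [-0.1 -0.1 -0.1]
0.145 0.157 2462 mid [0.4805 0.4497 0.1521] ext [0.069 0.069 0.01 ] zmed 0.1503 zmax 0.1558
0.19 0.198 723 mid [0.4809 0.4495 0.1932] ext [0.032 0.032 0.008] zmed 0.1936 zmax 0.1962
0.198 0.22 275 mid [0.481  0.4496 0.2047] ext [0.016 0.016 0.013] zmed 0.2058 zmax 0.211
pics/m30.68.png
```

Small tier is seated, with its shoulder at z≈0.194. Now the finial.

```bash
python3 -m inch '1 -0.02 0 0 0 0 0;1 -0.035 0 0 0 0 0;1 -0.04 0 0 0 0 0;1 -0.04 0 0 0 0 0;1 -0.04 0 0 0 0 0;1 -0.04 0 0 0 0 0;1 -0.04 0 0 0 0 0;1 -0.04 0 0 0 0 0;1 -0.04 0 0 0 0 0;1 -0.04 -0.006 0 0 0 0;1 -0.04 -0.006 0 0 0 0;1 -0.04 -0.006 0.01 0 0 0;1 -0.04 -0.006 0.01 0 0 0;1 -0.04 -0.006 0.02 0 0 0;1 -0.04 -0.006 0.02 0 0 0;1 -0.04 -0.006 0.02 0 0 0;1 -0.035 -0.006 0.02 0 0 0;1 -0.02 -0.006 0.02 0 0 0;1 -0.007 -0.006 0 0 0 0;1 0 -0.006 0 0 0 0';python3 -m inch '1 0 0 0 0 0 0;1 0 0 0 0 0 0'; python3 meas.py .408 -.228 .008:.02 .022:.045 .045:.08
```

```text
clock: 32.4
tool_pos: [0.4068, -0.2194, 0.2575]
eef_rot: [0.712, 0.702, -0.001, -0.002]
contact_force: [-0.2, 0.4, 0.3]
opening: 0.999
finger_force: 0.0
clock: 32.57
tool_pos: [0.4093, -0.2167, 0.2596]
eef_rot: [0.71, 0.704, 0.001, -0.0]
contact_force: [0.9, 0.1, -0.1]
opening: 0.998
finger_force: 0.0
tcp [ 0.4093 -0.2167  0.2596] [[0.008, 1.0, 0.001], [1.0, -0.008, 0.001]] [ 0.9  0.1 -0.1]
0.008 0.02 114 mid [ 0.4079 -0.2221  0.0144] ext [0.033 0.021 0.012] zmed 0.0155 zmax 0.0199
0.022 0.045 119 mid [ 0.408  -0.2206  0.0333] ext [0.027 0.012 0.022] zmed 0.0317 zmax 0.0441
0.045 0.08 670 mid [ 0.4077 -0.2286  0.0557] ext [0.028 0.028 0.018] zmed 0.0585 zmax 0.0625
pics/m32.57.png
```

```bash
python3 -m inch '1 -0.012 -0.0015 0.02 0 0 0;1 0 0 0.035 0 0 0;1 0 0 0.035 0 0 0;1 0 0 0.035 0 0 0;1 0 0 0.035 0 0 0;1 0 0 0.03 0 0 0;1 0 0 0.02 0 0 0;1 0 0 0.01 0 0 0;1 0 0 0 0 0 0;1 0 0 0 0 0 0;1 0 0 0 0 0 0'
```

```text
clock: 33.53
tool_pos: [0.4085, -0.2304, 0.0405]
eef_rot: [0.71, 0.704, 0.0, 0.001]
contact_force: [1.0, -0.2, -0.1]
opening: 1.0
finger_force: 0.0
```

```bash
python3 -m inch '1 0.0015 -0.0005 0.003 0 0 0;0 0 0 0 0 0 0;-1 0 0 0 0 0 0;-1 0 0 0 0 0 0;-1 0 0 0 0 0 0;-1 0 0 0 0 0 0;-1 0 0 0 0 0 0;-1 0 0 0 0 0 0;-1 0 0 0 0 0 0;-1 0 0 0 0 0 0;-1 0 0 0 0 0 0;-1 0 0 0 0 0 0;-1 0 0 0 0 0 0;-1 0 0 0 0 0 0' 30; python3 -m inch '-1 0 0 -0.01 0 0 0;-1 0 0 -0.02 0 0 0;-1 0 0 -0.03 0 0 0;-1 0 0 -0.04 0 0 0;-1 0 0 -0.04 0 0 0;-1 0 0 -0.04 0 0 0;-1 0 0 -0.04 0 0 0;-1 0 0 -0.04 0 0 0;-1 0 0 -0.03 0 0 0;-1 0 0 -0.02 0 0 0;-1 0 0 -0.01 0 0 0;-1 0 0 0 0 0 0;-1 0 0 0 0 0 0'
```

```text
clock: 34.7
tool_pos: [0.407, -0.2289, 0.0362]
eef_rot: [0.711, 0.703, 0.0, 0.0]
contact_force: [0.2, -0.2, -0.9]
opening: 0.303
finger_force: 30.0
clock: 35.78
tool_pos: [0.4063, -0.2285, 0.3564]
eef_rot: [0.711, 0.703, 0.0, -0.0]
contact_force: [0.5, 0.4, -1.6]
opening: 0.303
finger_force: 30.0
```

```bash
python3 -m inch '-1 0.015 0.006 0 0 0 0;-1 0.03 0.007 0 0 0 0;-1 0.04 0.007 0 0 0 0;-1 0.04 0.007 0 0 0 0;-1 0.04 0.007 0 0 0 0;-1 0.04 0.007 0 0 0 0;-1 0.04 0.007 0 0 0 0;-1 0.04 0.007 0 0 0 0;-1 0.04 0.007 0 0 0 0;-1 0.04 0.006 0 0 0 0;-1 0.04 0 0 0 0 0;-1 0.04 0 0 0 0 0;-1 0.04 0 0 0 0 0;-1 0.04 0 0 0 0 0;-1 0.04 0 0 0 0 0;-1 0.04 0 0 0 0 0;-1 0.035 0 0 0 0 0;-1 0.025 0 0 0 0 0;-1 0.015 0 0 0 0 0;-1 0.005 0 0 0 0 0';python3 -m inch '-1 0 0 0 0 0 0;-1 0 0 0 0 0 0;-1 0 0 0 0 0 0'
```

```text
clock: 37.45
tool_pos: [0.4798, 0.4583, 0.3533]
eef_rot: [0.709, 0.705, -0.002, -0.001]
contact_force: [0.0, -0.5, -1.4]
opening: 0.307
finger_force: 30.0
clock: 37.7
tool_pos: [0.4826, 0.4532, 0.3559]
eef_rot: [0.712, 0.703, -0.001, 0.001]
contact_force: [0.2, -0.8, -0.6]
opening: 0.31
finger_force: 30.0
```

```bash
python3 -m inch '-1 -0.0037 -0.0018 0.02 0 0 0;-1 0 0 0.025 0 0 0;-1 0 0 0.025 0 0 0;-1 0 0 0.015 0 0 0;-1 0 0 0.008 0 0 0;-1 0 0 0 0 0 0;-1 0 0 0 0 0 0;-1 0 0 0 0 0 0'
```

```text
clock: 38.37
tool_pos: [0.4812, 0.4518, 0.2648]
eef_rot: [0.711, 0.703, 0.001, 0.0]
contact_force: [0.4, 0.4, -0.5]
opening: 0.306
finger_force: 30.0
```

```bash
python3 -m inch '-1 -0.0023 -0.0004 0.008 0 0 0;-1 0 0 0.007 0 0 0;-1 0 0 0 0 0 0;-1 0 0 0 0 0 0'
```

```text
clock: 38.7
tool_pos: [0.4794, 0.4492, 0.2477]
eef_rot: [0.711, 0.703, -0.001, -0.0]
contact_force: [0.4, 0.9, -0.9]
opening: 0.307
finger_force: 30.0
```

```bash
python3 -m inch '-1 0 0.001 0.004 0 0 0;-1 0 0 0.004 0 0 0;-1 0 0 0.004 0 0 0;-1 0 0 0.002 0 0 0;-1 0 0 0 0 0 0' ;python3 -m inch '-1 0 0 0.001 0 0 0;-1 0 0 0.001 0 0 0;-1 0 0 0 0 0 0;-1 0 0 0 0 0 0'
```

```text
clock: 39.12
tool_pos: [0.4804, 0.4492, 0.2334]
eef_rot: [0.711, 0.703, -0.001, -0.0]
contact_force: [-0.4, -0.3, -1.7]
opening: 0.306
finger_force: 30.0
clock: 39.45
tool_pos: [0.4808, 0.4494, 0.2323]
eef_rot: [0.711, 0.703, 0.0, -0.0]
contact_force: [-0.3, 0.2, -0.3]
opening: 0.309
finger_force: 30.0
```

```bash
python3 -m inch '-1 0 0 0.001 0 0 0;-1 0 0 0.0005 0 0 0;-1 0 0 0 0 0 0' ;python3 -m inch '-1 0 0 0.001 0 0 0;-1 0 0 0 0 0 0'
```

```text
clock: 39.7
tool_pos: [0.4807, 0.4494, 0.2306]
eef_rot: [0.711, 0.703, -0.0, -0.0]
contact_force: [0.3, -0.5, -1.3]
opening: 0.308
finger_force: 30.0
clock: 39.87
tool_pos: [0.481, 0.4497, 0.2302]
eef_rot: [0.711, 0.703, 0.0, -0.0]
contact_force: [-1.0, -0.3, 1.3]
opening: 0.31
finger_force: 30.0
```

Contact came at the expected height, so I release and retreat.

```bash
python3 -m inch '-0.1 0 0 0 0 0 0;0.1 0 0 0 0 0 0;0.4 0 0 0 0 0 0;0.4 0 0 0 0 0 0;0.4 0 0 0 0 0 0;0.4 0 0 0 0 0 0;0.4 0 0 0 0 0 0'; python3 -m inch '0.4 0 0 -0.02 0 0 0;0.4 0 0 -0.04 0 0 0;0.4 0 0 -0.04 0 0 0;0.4 0 0 -0.04 0 0 0;1 0 0 -0.03 0 0 0;1 0 0 0 0 0 0;1 0 0 0 0 0 0'; python3 meas.py .4806 .4496 .21:.235 .235:.27; python3 -c "
from h import *
p,d=snapshot('scene');cv2.imwrite('pics/end.png',cv2.resize(p[150:330,40:400],None,fx=2.2,fy=2.2)[...,::-1])"
```

```text
clock: 40.45
tool_pos: [0.4808, 0.4494, 0.2297]
eef_rot: [0.711, 0.703, -0.0, -0.0]
contact_force: [0.1, -0.5, -0.6]
opening: 0.696
finger_force: 0.0
clock: 41.03
tool_pos: [0.4815, 0.4498, 0.4018]
eef_rot: [0.711, 0.703, 0.002, -0.0]
contact_force: [-0.6, 0.0, -1.4]
opening: 0.9
finger_force: 0.0
tcp [0.4815 0.4498 0.4018] [[0.011, 1.0, 0.003], [1.0, -0.011, 0.003]] [-0.6  0.  -1.4]
0.21 0.235 273 mid [0.4813 0.4564 0.2221] ext [0.033 0.018 0.025] zmed 0.2157 zmax 0.2341
0.235 0.27 944 mid [0.4812 0.4496 0.2467] ext [0.028 0.029 0.022] zmed 0.2524 zmax 0.2566
pics/m41.03.png
```

View pics/end.png

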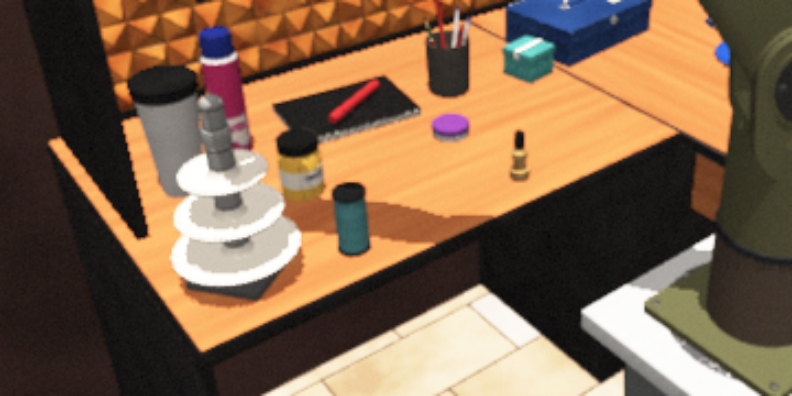

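The picture shows the full stand, upright and level at (230,190), knob top at z≈0.256. The spool, nozzle, jar and tin are still standing.

```bash
python3 -c "
from plant import *
print(r.finish_job())"
```

```text
the job is handed in; nothing more can be done
None
```

The cupcake stand is built on its foot (large, middle and small tier, then the knob), each part seated level within about 1 mm of centre, the spool, nozzle, jar and tin left standing, and the job was handed in at about 41 s; the hand-in gave no verdict.

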